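Charge the mill jar with a scoop

TASK

Take the red-handled scoop, scoop all four white porcelain grinding balls out of the blue tub and tip them gently, from low over its mouth, into the round blue mill jar; then stand the scoop back on its green mat and let go. Handle the balls only with the scoop, never with the fingers, do not ram or press the scoop hard into the tub, and leave the jar and the other things on the bench where they are.

Things in the scene. Friction and masses are not known exactly. Their poses are not given: they have to be found in the camera images.
- scoop: Aluminium scoop with red handle, 0.24 kg, loose, standing on its flat floor. Origin: centre of the floor's underside; x to the open lip, z up. Floor x -50..+50, 98 wide, 2.5 thick, bevelled to 1.2 at the lip; back wall at x=-50, 45 high; side walls x -50..-8, 36 high, 3 thick. Handle: straight bar from the back wall leaning back (to -x) 30 deg from z, along (-0.500, 0, 0.866)
- scoop_grip (a point): middle of the grip, on the handle's axis, at (-100.5, 0, 111) mm in the scoop's frame; axes as scoop. The handle is 30 wide along y and 16 thick along (0.866, 0, 0.500) of the scoop's frame; it ends 35 mm past this point, upwards along the handle
- scoop_lip (a point): middle of the scoop's lower front edge (the lip), at (50, 0, 0) mm in the scoop's frame
- scoop_pan (a point): a point 18 mm above the middle of the scoop's floor
- mat: thin green mat, fixed, 200 x 120, 4 thick; origin: centre of its underside; the scoop starts roughly at its middle, lip towards the mat's +x, roughly towards the robot; the handle leans away from the robot
- tub: Blue open tub, fixed: 274 long (x -125..+149) x 120 wide, walls 5, level floor 6 thick; inside floor 240 x 110. Origin: underside, centre of that floor; x runs along it, roughly towards the robot. Side walls 66 high; low end wall at -x 30; end wall at +x 66, leaning outwards 20 deg. Balls start in the +x half; the scoop fits between the sides with 6 mm each
- tub_end_wall (a point): foot of the high end wall's inner face, on the tub's centre line, at floor level: (120, 0, 6) mm in the tub's frame
- jar: round blue ceramic mill jar, open above, about 0.95 kg, standing loose: 85 high, outer radius 88, inner radius 82 at the mouth, bottom 8 thick; origin: centre of its underside
- jar_rim (a point): centre of the jar's mouth, 85 above the table
- ball0: white glazed (slippery) porcelain ball, 32 in diameter, about 45 g, loose, rolls freely; origin: its centre
- ball1: white glazed (slippery) porcelain ball, 32 in diameter, about 45 g, loose, rolls freely; origin: its centre
- ball2: white glazed (slippery) porcelain ball, 32 in diameter, about 45 g, loose, rolls freely; origin: its centre
- ball3: white glazed (slippery) porcelain ball, 32 in diameter, about 45 g, loose, rolls freely; origin: its centre
- mug: terracotta-coloured mug, 85 high, rim radius 40, handle to its +y; bystander; origin: centre of its underside
- glaze: amber bottle, 110 high, radius 28; bystander; origin: centre of its underside
- penguin: black and white penguin figurine, 85 high, radius 30; bystander; origin: centre of its underside
Mind the look-alikes: they are no part of the job. Several things have the shape of the scoop; the one meant has the colours described above.

How it is judged (in metres and radians):
On the way, in this order (a step that is already met when the one before it is completed fails the run):
1. a ball is carried up out of the tub in the scoop (((distance between ball0 and scoop_pan below 0.065 m and height (world z) of ball0 above 0.1 m) or (distance between ball1 and scoop_pan below 0.065 m and height (world z) of ball1 above 0.1 m) or (distance between ball2 and scoop_pan below 0.065 m and height (world z) of ball2 above 0.1 m) or (distance between ball3 and scoop_pan below 0.065 m and height (world z) of ball3 above 0.1 m))), for 0.2 s.
2. all four balls are in the jar (horizontal distance between each of ball0, ball1, ball2, ball3 and jar below 0.08 m and z of each of ball0, ball1, ball2, ball3 in the frame of jar below 0.085 m), for 0.2 s.
At the end, for the whole second after the job is handed in: All four balls at rest in the jar (within 80 mm of its axis, below its rim, under 0.08 m/s); jar upright (0.1 rad), moved under 30 mm; scoop standing still (0.03 m/s) on its floor on the mat, centres within 45 mm, origin under 10 mm over the table, upright within 0.12 rad (all of step 2 and linear speed of each of ball0, ball1, ball2, ball3 below 0.08 m/s and angle between jar's own z axis and vertical below 0.1 rad and distance of jar from where it was at the start of the episode below 0.03 m and horizontal distance between scoop and mat below 0.045 m and height (world z) of scoop below 0.01 m and angle between scoop's own z axis and vertical below 0.12 rad and linear speed of scoop below 0.03 m/s); the robot touches nothing.
It fails at once if the fingers or the arm push a ball (over 0.5 N) (contact force between any of the fingers, the arm and ball0 above 0.5 N or contact force between any of the fingers, the arm and ball1 above 0.5 N or contact force between any of the fingers, the arm and ball2 above 0.5 N or contact force between any of the fingers, the arm and ball3 above 0.5 N).
It fails at once if a ball is thrown or dropped from a height (faster than 1.9 m/s) (linear speed of any of ball0, ball1, ball2, ball3 above 1.9 m/s).
It fails at once if the scoop is pressed into the tub with more than 60 N (contact force between scoop and tub above 60 N).
It fails at once if a bystander is moved more than 30 mm or tipped (distance of any of mug, glaze, penguin from where it was at the start of the episode above 0.03 m or angle between any of mug, glaze, penguin's own z axis and vertical above 0.35 rad).
It fails at once if the jar is shifted more than 30 mm or tipped (distance of jar from where it was at the start of the episode above 0.03 m or angle between jar's own z axis and vertical above 0.35 rad).
It also fails if it takes over 72 s, if anything falls off the work surface, if the arm or the gripper's body presses on something with over 40 N, if the wrist force passes 120 N, or if a joint passes its speed limit or range.

ROBOT

A 6-joint arm with a two-finger parallel gripper is mounted at the origin on the work surface. World frame = base frame: x ahead of the robot, y to its left, z up, the work surface at z = 0. Lengths are in mm, angles in rad, forces in N, time in s.
With the tool pointing down it reaches from about 250 to 850 mm from the base axis. Payload 12.5 kg.
Tool frame: the origin (TCP) lies between the finger pads; the fingertips stand 19 mm ahead of it and the grasp point (between the pads) is the TCP (tip_extent is the distance from the TCP to the fingertips, in mm); z points along the fingers, y is the line along which they close (so a half turn about z gives the same grasp; the last joint's range is limited). The gripper opens to 93 mm and grips with 3 to 60 N. Pads are 15 mm wide; open, the fingers measure 128 mm over their backs; the gripper's body (75 mm by 188 mm) begins 65 mm behind the grasp point.
Start: joints at [1.028, 0.351, 1.652, -0, 1.139, -0.085], TCP at [243.055, 493.365, 237.633] pointing down, gripper open.
Joint ranges: [-2.75, 2.75], [-0.79, 2.1], [0.01, 2.65], [-1.57, 4.71], [0.07, 3.14], [-2.87, 2.87]. Speed limits (rad/s): [2.22, 2.22, 2.79, 3.14, 3.14, 3.14].

INTERFACE

Orientations are given as a unit quaternion [w, x, y, z].
In Python, from plant import * gives the robot as it stands.
- The arm moves only by the tool drive_tool, never from a script. Its argument "rows" is a list of rows, each a list of 3 entries, a list of its own where there are three numbers: the opening, from 0 (shut) to 1 (fully open), then the shift along the tool's x, y, z scaled (see below), then the turn about the tool's z scaled (see below). A call has 1 to 10 rows; each row is the pose to reach, as a shift and turn from the pose commanded when the call began, along the tool's axes at that moment; what a row does not reach only later rows make up. The controller multiplies each number of a shift by 20 cm and each number of a turn by 90 degrees. A row lasts 1/10 s, in which the tool goes at most 50 mm and 8.59 degrees, less where a joint would pass 70% of its speed; a pose out of reach is approached as far as the arm can. A call with a number of a shift or a turn outside -1 to 1 is refused whole. A call with a gripper value outside its range is refused whole. The fingers move at their own pace and stop on an object; "squeeze" is the grip in N (left out, the last holds). Time passes only in rows, so rows that repeat a pose let the fingers close. It gives the time, the measured TCP pose, the force, the opening and the grip force at its end, in the units of the state.
- read_state(): the state, without advancing time (a new reading comes with each control period).
- read_camera(name): name is "scene" or "top" or "wrist"; returns a dict with "pixels" (384x512x3 uint8, red, green, blue), "K" (3x3 intrinsics, pixels), "extrinsics" (4x4, takes a point from camera to world coordinates). Camera axes: x right, y down, z forward; pixel columns grow to the right and rows downward; lengths in mm; the calibration is good to about 2 mm. A picture is of the moment at which its call begins. There is no depth.
- sign_off(): hands the job in; it is judged then, once.
Trained networks look in the newest picture that a camera, given by its name, has taken for a name from the list of things; names that differ only in an ending like _2 or _b are one class to them, and where a whole thing is asked for, a point or a joint stands for the part that bears it (a point fixed in the world has none). Each returns a list of dicts, best first, with "conf" (0 to 1); they miss things now and then, are a little off and sometimes report something else, mostly with a low value. They report only what shows in the picture. A call takes as long as a camera call. They do not tell look-alikes from the thing itself.
- cut_out(camera, target): "region" (384x512 bool, what is visible of it) and "box" ([left, top, width, height] in pixels, round what is visible of it).
The state is a dict: "t": time; "joints": joint angles; "qvel": joint speeds; "tau": joint torques, N m; "tool_pos": TCP position; "eef_rot": TCP orientation; "force": force on the tool from outside, world axes, zero at the start; "wrist_torque": the same for the moment, N m; "finger_gap": finger opening in mm; "grip_force": force on a finger pad.
Only numpy, scipy, OpenCV 4.12 (cv2) and the standard library are available. Lean on these libraries where they do the work, as an engineer would, in place of code of your own. Each camera call takes 0.05 s, during which the arm holds its last target. There are 200 camera calls.

## Working session

There is one attempt and no reset: what is moved stays moved. The work goes in short steps, Python scripts to look and compute and a tool call to move; the robot and the scene stay as the last step left them, time stands still between calls to the robot, and variables do not carry over. Pictures are saved under pics/ and viewed, at most 10 in all, crops included, and the job is handed in when it is done.

Besides the shell and the picture viewer there is one more tool, called as name([rows], argument=value, ...), one row to a line, values as JSON. drive_tool: Moves the arm, as the interface text tells. Its arguments: {"type":"object","properties":{"rows":{"type":"array","items":{"type":"array"}},"squeeze":{"type":"number"}},"required":["rows"]}

```bash
mkdir -p pics; ls; python3 - <<'E'
from plant import *
import cv2,numpy as np
ims=[]
for n in ["scene","top"]:
    c=read_camera(n); cv2.imwrite(f"pics/{n}0.png",c["pixels"][:,:,::-1]); print(n,c["K"].tolist(),np.round(c["extrinsics"],3).tolist())
    for t in ["scoop","mat","tub","jar","ball0","mug","glaze","penguin"]:
        for r in cut_out(n,t)[:5]:
            m=r["region"]; ys,xs=np.nonzero(m)
            print(n,t,round(r["conf"],2),r["box"],m.sum(),(xs.mean().round(1),ys.mean().round(1)) if len(xs) else None, c["pixels"][m].mean(0).round() if len(xs) else None)
print(read_state())
E
```

```text
pics
scene [[405.10915522439575, 0.0, 258.07486200696945], [0.0, 405.10915522439575, 194.33443658528012], [0.0, 0.0, 1.0]] [[0.538, 0.495, -0.683, 1279.873], [0.843, -0.309, 0.44, -613.093], [0.006, -0.812, -0.584, 767.729], [0.0, 0.0, 0.0, 1.0]]
scene scoop 0.87 [281.5, 116.1, 50.5, 36.0] 543 (np.float64(305.7), np.float64(136.6)) [130. 108.  50.]
scene scoop 0.83 [69.8, 238.3, 73.1, 34.3] 1328 (np.float64(107.1), np.float64(253.0)) [142. 118.  53.]
scene scoop 0.81 [164.7, 252.9, 47.1, 107.6] 3156 (np.float64(189.7), np.float64(319.8)) [166. 138.  60.]
scene scoop 0.81 [410.5, 187.8, 78.2, 44.6] 1313 (np.float64(443.2), np.float64(209.2)) [85. 51. 87.]
scene scoop 0.67 [269.4, 176.7, 55.0, 43.9] 899 (np.float64(296.0), np.float64(197.7)) [123. 108.  96.]
scene mat 0.86 [253.1, 181.3, 67.5, 43.2] 857 (np.float64(284.5), np.float64(200.4)) [ 74. 116.  70.]
scene tub 0.79 [171.0, 186.0, 66.0, 84.8] 3380 (np.float64(204.9), np.float64(227.2)) [ 50.  65. 111.]
scene jar 0.78 [318.7, 144.7, 52.6, 43.4] 2061 (np.float64(344.0), np.float64(165.9)) [54. 65. 74.]
scene ball0 0.61 [203.2, 219
[... 2755 characters left out ...]
, 'joints': array([ 1.02839707e+00,  3.50679906e-01,  1.65180182e+00, -2.11443436e-05,
        1.13908991e+00, -8.46308751e-02]), 'qvel': array([ 1.39737814e-03, -2.42821296e-05, -5.28615523e-04, -6.67831127e-04,
        1.69454168e-04, -1.56306225e-03]), 'tau': array([-5.45000621e-04, -4.97248793e+01, -2.85481668e+01,  6.98324502e-02,
        2.20673194e-02,  5.97177305e-06]), 'tool_pos': array([243.06140255, 493.36351165, 237.64287733]), 'eef_rot': array([1.23759353e-05, 2.26886649e-01, 9.73921172e-01, 7.03758468e-06]), 'force': array([ 0.08618225, -0.16807677,  0.71470056]), 'wrist_torque': array([-0.03663345, -0.0160841 , -0.03557974]), 'grip_force': 0.0, 'finger_gap': 92.97350631870684}
```

```bash
python3 - <<'E'
import cv2,numpy as np
a=cv2.imread("pics/top0.png")[60:270,60:460]
cv2.imwrite("pics/topc.png",cv2.resize(a,None,fx=2,fy=2,interpolation=cv2.INTER_CUBIC))
a=cv2.imread("pics/scene0.png")[100:370,60:500]
cv2.imwrite("pics/scenec.png",cv2.resize(a,(792,486),interpolation=cv2.INTER_CUBIC))
E
```

```text
(no output)
```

View pics/topc.png

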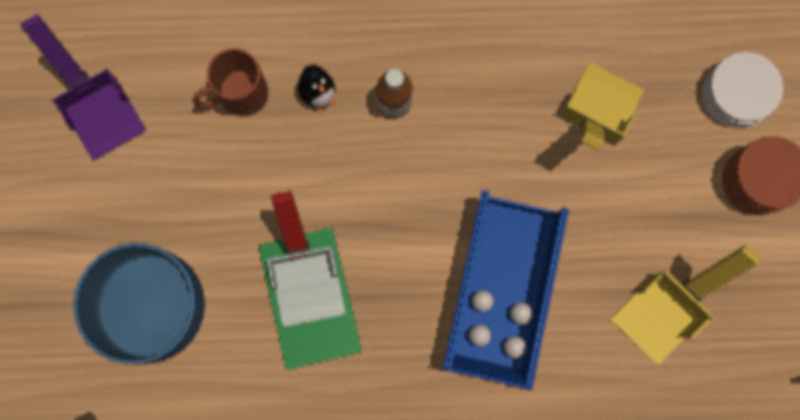

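View pics/scenec.png

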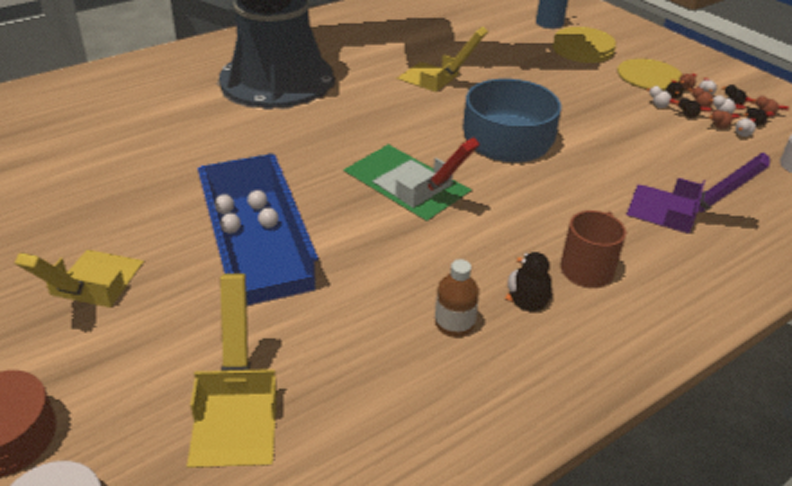

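The top view shows the red-handled scoop on its green mat at about (211,195) px. The tub is at (313,204) with four balls in its robot-side half, and the jar is at (128,212). The scene view confirms this; the yellow and purple scoops are look-alikes. Next I fit the poses with hull models.

```bash
cat > fit.py <<'E'
import numpy as np,cv2
from scipy.optimize import minimize
def box(x0,x1,y0,y1,z0,z1): return np.array([[x,y,z] for x in(x0,x1) for y in(y0,y1) for z in(z0,z1)],float)
a=np.linspace(0,2*np.pi,40,endpoint=False)
d=np.array([-.5,0,.866]);n=np.array([.866,0,.5]);g=np.array([-100.5,0,111])
end=g+35*d; hb=np.array([end+sy*15*np.array([0,1,0])+s*8*n for sy in(-1,1) for s in(-1,1)])
M={"mat":box(-100,100,-60,60,0,4),
"tub":np.vstack([box(-125,-120,-60,60,0,30),box(-120,120,-60,60,0,66),np.array([[149,y,66] for y in(-60,60)])]),
"jar":np.vstack([np.c_[88*np.cos(a),88*np.sin(a),0*a+z] for z in(0,85)]),
"scoop":np.vstack([box(-50,50,-49,49,0,1.5),box(-50,-8,-49,49,0,36),box(-50,-47,-49,49,0,45),hb])}
def proj(P,K,E):
    R=E[:3,:3];p=(P-E[:3,3])@R; q=p@K.T; return q[:,:2]/q[:,2:]
def place(P,v,z=0):
    c,s=np.cos(v[2]),np.sin(v[2]); return np.c_[P[:,0]*c-P[:,1]*s+v[0],P[:,0]*s+P[:,1]*c+v[1],P[:,2]+z]
def back(uv,K,E,z):
    r=E[:3,:3]@np.linalg.solve(K,[uv[0],uv[1],1]); o=E[:3,3]; return o+r*(z-o[2])/r[2]
def hull(p): return cv2.convexHull(p.astype(np.float32))
def fit(P,obs,v0,z=0):
    # obs: list of (hullpoints,K,E)
    def cost(v):
        c=0
        for h,K,E in obs:
            q=hull(proj(place(P,v,z),K,E)); i,_=cv2.intersectConvexConvex(q,h)
            c+=1-i/(cv2.contourArea(q)+cv2.contourArea(h)-i+1e-9)
        return c/len(obs)
    best=min((minimize(cost,np.array(v0)+np.array([0,0,dy]),method="Nelder-Mead",options=dict(initial_simplex=np.array(v0)+np.array([0,0,dy])+np.array([[0,0,0],[15,0,0],[0,15,0],[0,0,.1]]),xatol=.01,fatol=1e-6,maxiter=600)) for dy in(-.15,0,.15)),key=lambda r:r.fun)
    return best.x,best.fun
def mhull(m):
    m=cv2.morphologyEx(m.astype(np.uint8),cv2.MORPH_OPEN,np.ones((2,2),np.uint8))
    k,l,st,_=cv2.connectedComponentsWithStats(m); keep=[i for i in range(1,k) if st[i,4]>60]
    ys,xs=np.nonzero(np.isin(l,keep)); p=np.vstack([np.c_[xs+dx,ys+dy] for dx in(-.5,.5) for dy in(-.5,.5)]); return hull(p)
def colour(px,name):
    f=px.astype(int);r,g,b=f[...,0],f[...,1],f[...,2]
    if name=="mat": return (g>r*1.25)&(g>b*1.25)&(g>50)
    if name=="tub": return (b>r*1.35)&(b>g*1.25)&(b>35)
    if name=="red": return (r>g*2.2)&(r>b*2.2)&(r>60)
E
cat > m1.py <<'E'
from plant import *
from fit import *
C={n:read_camera(n) for n in("scene","top")}
g={"mat":[370,30,2.9],"tub":[380,-290,2.9],"jar":[340,280,0],"scoop":[390,30,2.9]}
for t in g:
    obs={}
    for n,c in C.items():
        rs=cut_out(n,t)
        if t=="scoop":
            red=colour(c["pixels"],"red"); rs=[r for r in rs if (red&cv2.dilate(r["region"].astype(np.uint8),np.ones((5,5),np.uint8)).astype(bool)).sum()>15 and (n=="top" or 260<r["box"][0]<300 and r["box"][1]>150)]
        if not rs: print(n,t,"none");continue
        m=rs[0]["region"]
        if t in("mat","tub"):
            x,y,w,h=[int(v) for v in rs[0]["box"]]; b=np.zeros_like(m);b[y-4:y+h+5,x-4:x+w+5]=1; m=colour(c["pixels"],t)&b
        obs[n]=(mhull(m),c["K"],c["extrinsics"])
    z=4 if t=="scoop" else 0
    for k in (["top"],["scene"],["top","scene"]):
        o=[obs[i] for i in k if i in obs]
        if o: v,f=fit(M[t],o,g[t],z); print(t,k,v.round(3),round(f,3))
for r in cut_out("top","ball0"):
    ys,xs=np.nonzero(r["region"]); print("ball",back([xs.mean(),ys.mean()],C["top"]["K"],C["top"]["extrinsics"],22).round(0),r["conf"])
E
python3 m1.py
```

```text
mat ['top'] [451.649  17.436   3.35 ] 0.014
mat ['scene'] [459.438  21.333   3.354] 0.014
mat ['top', 'scene'] [454.667  19.172   3.359] 0.056
tub ['top'] [ 465.655 -284.093    2.896] 0.067
tub ['scene'] [ 471.793 -273.015    2.924] 0.059
tub ['top', 'scene'] [ 468.377 -275.618    2.905] 0.086
jar ['top'] [ 4.44973e+02  2.63680e+02 -4.22000e-01] 0.024
jar ['scene'] [4.51262e+02 2.68366e+02 5.20000e-02] 0.048
jar ['top', 'scene'] [ 4.46562e+02  2.66902e+02 -1.21000e-01] 0.056
scoop ['top'] [463.649  17.517   3.343] 0.08
scoop ['scene'] [475.409  22.323   3.307] 0.048
scoop ['top', 'scene'] [475.171  21.361   3.313] 0.117
ball [ 442. -244.   22.] 0.39
ball [ 390. -237.   22.] 0.38
```

drive_tool([
  [1, [-0.82, -0.445, -0.03], 0],
  [1, [-0.82, -0.445, -0.03], 0],
  [1, [-0.82, -0.445, -0.03], 0],
  [1, [-0.82, -0.445, -0.03], 0],
  [1, [-0.82, -0.445, -0.03], 0],
])

```text
t: 1.95
tool_pos: [352.8, 338.4, 244.0]
eef_rot: [0.0, 0.229, 0.973, -0.0]
force: [-0.1, -0.3, 0.2]
finger_gap: 92.6
grip_force: 0.0
```

drive_tool([
  [1, [-0.82, -0.445, -0.03], 0],
  [1, [-0.82, -0.445, -0.03], 0],
  [1, [-0.82, -0.445, -0.03], 0],
  [1, [-0.82, -0.445, -0.03], 0],
  [1, [-0.82, -0.445, -0.03], 0],
])

```text
t: 2.45
tool_pos: [460.5, 186.6, 249.8]
eef_rot: [0.0, 0.229, 0.974, 0.0]
force: [0.7, -0.2, -0.3]
finger_gap: 92.7
grip_force: 0.0
```

drive_tool([
  [1, [-0.82, -0.445, -0.03], -0.41],
  [1, [-0.82, -0.445, -0.03], -0.41],
  [1, [-0.82, -0.445, -0.03], -0.41],
  [1, [-0.82, -0.445, -0.03], -0.41],
  [1, [-0.82, -0.445, -0.03], -0.41],
  [1, [-0.82, -0.445, -0.03], -0.41],
  [1, [-0.82, -0.445, -0.03], -0.41],
])

```text
t: 3.15
tool_pos: [566.0, 37.7, 255.5]
eef_rot: [-0.0, -0.092, 0.996, 0.0]
force: [0.0, 0.9, 0.3]
finger_gap: 93.2
grip_force: 0.0
```

```bash
python3 - <<'E'
from plant import *
import cv2,numpy as np
c=read_camera("wrist"); cv2.imwrite("pics/w1.png",c["pixels"][:,:,::-1]); print(c["K"].tolist(),np.round(c["extrinsics"],3).tolist())
s=read_state();print(s["t"],s["tool_pos"],s["eef_rot"],s["joints"])
E
```

```text
[[335.8207770808634, 0.0, 261.08800971797183], [0.0, 335.8207770808634, 189.55826561913844], [0.0, 0.0, 1.0]] [[-0.183, 0.949, 0.257, 495.505], [0.983, 0.176, 0.048, 24.43], [0.0, 0.262, -0.965, 402.034], [0.0, 0.0, 0.0, 1.0]]
3.2 [565.94491615  37.79334196 255.60811633] [-1.22905047e-04 -9.25225933e-02  9.95710570e-01  1.23501448e-04] [-1.54929843e-02  3.64478467e-01  1.58539446e+00  2.35740039e-04
  1.19199077e+00 -1.77168674e+00]
```

View pics/w1.png

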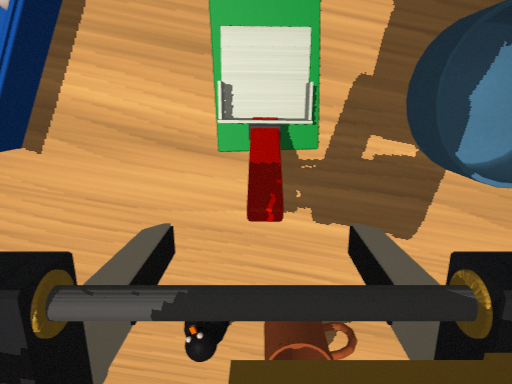

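The wrist view shows the scoop and its red handle, with the handle top at about (266,218), lip at row 27 and pan at columns 221–311. It sits nearly straight ahead of the tool, midway between the fingers.

```bash
python3 - <<'E'
from plant import *
from fit import *
c=read_camera("wrist");K,E=c["K"],c["extrinsics"]
for r in cut_out("wrist","scoop")[:2]:
    print(r["conf"],r["box"]); v,f=fit(M["scoop"],[(mhull(r["region"]),K,E)],[460,19,3.33],4); print(v,f, place(g[None],v,4))
m=colour(c["pixels"],"mat"); ys,xs=np.nonzero(m);print(cv2.minAreaRect(np.c_[xs,ys].astype(np.float32)))
red=colour(c["pixels"],"red");red[260:]=0;ys,xs=np.nonzero(red);print(cv2.minAreaRect(np.c_[xs,ys].astype(np.float32)),ys.max(),xs[ys>ys.max()-12].min(),xs[ys>ys.max()-12].max())
w=(c["pixels"].min(2)>110);w[:,:200]=0;w[:,330:]=0;w[130:]=0
ys,xs=np.nonzero(w)
for a,b in((221,27),(311,27)): print(back([a,b],K,E,5.2))
print(ys.min(),[ (y,xs[ys==y].min(),xs[ys==y].max()) for y in(30,50,70)])
E
```

```text
0.84 [219.3, 27.8, 92.6, 199.3]
[469.28992704  25.15656478   3.31555861] 0.012317005450749763 [[568.2729849   42.55208882 115.        ]]
((264.5, 75.5), (151.0, 111.0), 90.0)
((265.0, 169.5), (103.0, 36.0), 90.0) 221 247 283
[430.02857679 -31.80308418   5.2       ]
[412.1499488   63.97521607   5.2       ]
26 [(30, np.int64(220), np.int64(310)), (50, np.int64(221), np.int64(310)), (70, np.int64(221), np.int64(309))]
```

drive_tool([
  [1, [-0.04, 0.02, 0.2], 0],
  [1, [-0.04, 0.02, 0.4], 0],
  [1, [-0.04, 0.02, 0.6], 0],
  [1, [-0.04, 0.02, 0.66], 0],
  [1, [-0.04, 0.02, 0.66], 0],
  [0, [-0.04, 0.02, 0.66], 0],
  [0, [-0.04, 0.02, 0.66], 0],
  [0, [-0.04, 0.02, 0.66], 0],
  [0, [-0.04, 0.02, 0.66], 0],
  [0, [-0.04, 0.02, 0.66], 0],
], squeeze=55)

```text
t: 4.3
tool_pos: [573.7, 41.8, 124.1]
eef_rot: [0.0, -0.093, 0.996, -0.0]
force: [-0.6, -0.3, -0.3]
finger_gap: 57.5
grip_force: 0.0
```

drive_tool([
  [0, [0, 0, 0], 0],
  [0, [0, 0, 0], 0],
  [0, [0, 0, 0], 0],
  [0, [0, 0, -0.02], 0],
  [0, [0, 0, -0.04], 0],
  [0, [0, 0, -0.08], 0],
])

```text
t: 4.9
tool_pos: [573.2, 41.8, 139.6]
eef_rot: [-0.0, -0.093, 0.996, 0.0]
force: [0.5, 1.1, -2.1]
finger_gap: 29.8
grip_force: 54.9
```

```bash
python3 - <<'E'
from plant import *
import cv2
c=read_camera("wrist"); cv2.imwrite("pics/w2.png",c["pixels"][:,:,::-1])
s=read_state();print(s["t"],s["tool_pos"],s["eef_rot"],s["force"],s["finger_gap"],s["wrist_torque"])
E
```

```text
4.95 [573.9606165   41.82634655 141.28357632] [ 6.18173782e-04 -9.29933302e-02  9.95666538e-01 -6.50132567e-05] [ 1.22858867  0.14296184 -2.35463692] 29.661951242417228 [ 0.11249934 -0.21579365 -0.00754937]
```

View pics/w2.png

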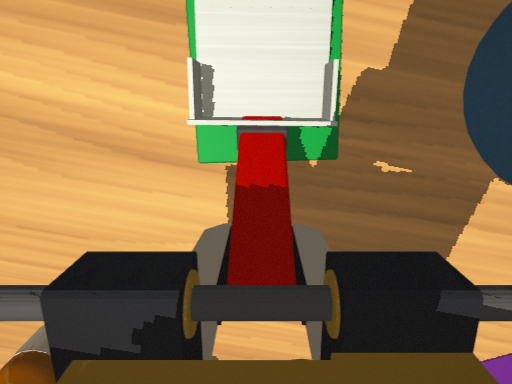

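Scoop is gripped and lifted level. Next I carry it to a spot where the wrist camera sees the tub beside it.

drive_tool([
  [0, [0, 0, -0.2], 0],
  [0, [0, 0, -0.4], 0],
  [0, [0.1, -0.1, -0.6], 0.07],
  [0, [0.25, -0.2, -0.8], 0.14],
  [0, [0.45, -0.3, -0.8], 0.2],
  [0, [0.65, -0.4, -0.8], 0.27],
  [0, [0.85, -0.5, -0.8], 0.27],
  [0, [0.94, -0.57, -0.8], 0.27],
  [0, [0.94, -0.57, -0.8], 0.27],
  [0, [0.94, -0.57, -0.8], 0.27],
])

```text
t: 5.95
tool_pos: [410.0, -105.1, 300.1]
eef_rot: [0.001, 0.119, 0.993, -0.0]
force: [0.4, 0.0, -2.4]
finger_gap: 29.3
grip_force: 55.0
```

```bash
cat > m2.py <<'E'
from plant import *
from fit import *
import sys
c=read_camera("wrist");K,E=c["K"],c["extrinsics"]
cv2.imwrite(sys.argv[1],c["pixels"][:,:,::-1])
s=read_state();print(s["t"],s["tool_pos"],s["eef_rot"],s["finger_gap"],np.round(E,3).tolist())
for r in cut_out("wrist","tub")[:2]:
    print(r["conf"],r["box"],r["region"].sum())
    x,y,w,h=[int(v) for v in r["box"]]; b=np.zeros((384,512),bool);b[max(y-5,0):y+h+5,max(x-5,0):x+w+5]=1
    for m in (r["region"],colour(c["pixels"],"tub")&b):
        v,f=fit(M["tub"],[(mhull(m),K,E)],[468,-277,2.905]);print(v,f)
for r in cut_out("wrist","ball0"):
    ys,xs=np.nonzero(r["region"]); p=back([xs.mean(),ys.mean()],K,E,22); dd=p[:2]-v[:2]; cs,sn=np.cos(v[2]),np.sin(v[2])
    print("ball",p.round(0),r["conf"],"in tub",(dd[0]*cs+dd[1]*sn).round(),(-dd[0]*sn+dd[1]*cs).round())
E
python3 m2.py pics/w3.png
```

```text
6.0 [ 410.25208593 -104.80579157  299.92842557] [3.69379706e-04 1.18778015e-01 9.92920765e-01 2.77777817e-05] 29.614495752003105 [[0.238, 0.937, 0.256, 340.079], [0.971, -0.229, -0.062, -87.895], [0.0, 0.263, -0.965, 446.578], [0.0, 0.0, 0.0, 1.0]]
0.6 [69.9, 113.4, 127.4, 138.1] 13268
[ 465.74667705 -276.93556063    2.89380089] 0.343877027940918
[ 466.49813928 -278.04863529    2.89321434] 0.33517118927431044
ball [ 422. -299.   22.] 0.96 in tub 38.0 31.0
ball [ 391. -236.   22.] 0.86 in tub 84.0 -22.0
ball [ 442. -241.   22.] 0.73 in tub 32.0 -30.0
ball [ 373. -287.   22.] 0.69 in tub 89.0 32.0
```

View pics/w3.png

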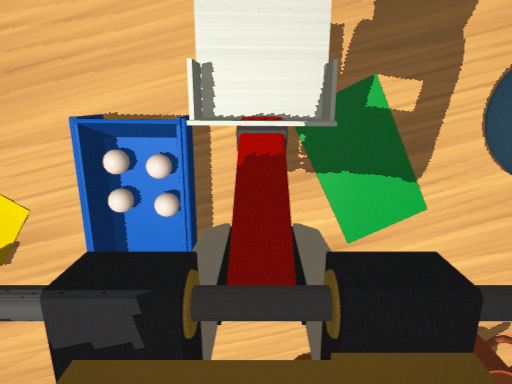

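The wrist view shows the tub's robot-side part, with end-wall top corners at (70,118) and (187,118) and the balls at (116,161), (159,166), (121,200) and (166,204). The gripper hides everything below row 250, so I redo the fit clipped there.

```bash
python3 - <<'E'
from plant import *
from fit import *
import fit as F
c=read_camera("wrist");K,E=c["K"],c["extrinsics"]
s=read_state();print(s["tool_pos"],s["eef_rot"])
m=colour(c["pixels"],"tub");m[247:]=0;m[:,:55]=0;m[:,215:]=0
h=mhull(m);rect=np.array([[0,0],[511,0],[511,246.5],[0,246.5]],np.float32)
oh=F.hull
F.hull=lambda p:(lambda q:cv2.convexHull(cv2.intersectConvexConvex(q,rect)[1]))(oh(p))
v,f=F.fit(M["tub"],[(h,K,E)],[468,-277,2.905]);print(v,f)
out=c["pixels"][:,:,::-1].copy()
P=np.array([[149,60,66],[149,-60,66],[120,60,66],[120,-60,66],[120,55,6],[120,-55,6],[20,55,6],[20,-55,6],[20,60,66],[20,-60,66],[20,55,66],[20,-55,66],[149,55,66],[149,-55,66]],float)
for p in proj(place(P,v),K,E): cv2.circle(out,tuple(int(round(x)) for x in p),1,(0,255,255),-1)
cv2.imwrite("pics/w4.png",cv2.resize(out[90:270,50:250],None,fx=3,fy=3,interpolation=cv2.INTER_NEAREST))
E
```

```text
[ 410.36023567 -104.50215542  299.58070412] [-5.01532875e-05  1.18134585e-01  9.92997589e-01  6.88575838e-05]
[ 466.93782282 -277.87928803    2.8957717 ] 0.04187647663523952
```

View pics/w4.png

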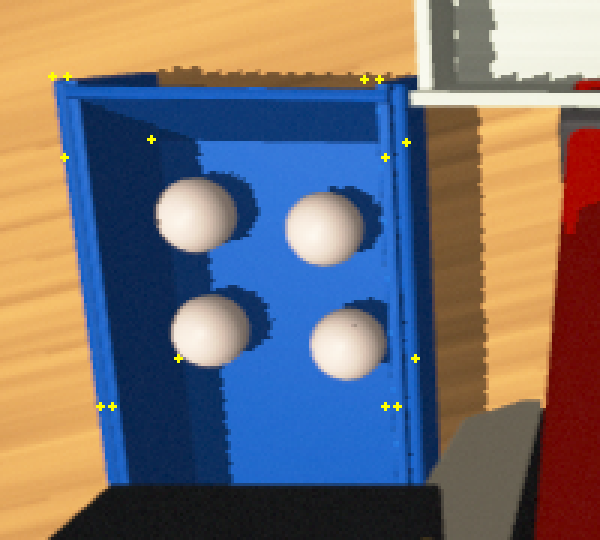

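```bash
python3 - <<'E'
import cv2
a=cv2.imread("pics/w3.png")
for y in(125,140,180,210,240):
    print(y,"L",[(x,*a[y,x].tolist()) for x in range(68+(y-118)//8,82+(y-118)//8)][::1])
    print(y,"R",[(x,*a[y,x].tolist()) for x in range(174+(y-118)//12,192+(y-118)//12)])
for x in(90,130,160): print(x,[(y,*a[y,x].tolist()) for y in range(110,128)])
E
```

```text
125 L [(68, 98, 173, 232), (69, 147, 147, 192), (70, 193, 96, 27), (71, 201, 106, 39), (72, 191, 103, 41), (73, 187, 97, 38), (74, 207, 109, 37), (75, 208, 111, 46), (76, 196, 105, 42), (77, 141, 73, 25), (78, 77, 37, 10), (79, 80, 40, 16), (80, 78, 36, 6), (81, 83, 41, 12)]
125 R [(174, 120, 58, 16), (175, 119, 59, 18), (176, 169, 90, 35), (177, 217, 119, 50), (178, 214, 117, 54), (179, 193, 101, 39), (180, 135, 68, 21), (181, 140, 69, 14), (182, 201, 104, 32), (183, 203, 104, 35), (184, 186, 95, 29), (185, 152, 76, 18), (186, 125, 79, 55), (187, 128, 108, 93), (188, 133, 117, 102), (189, 132, 117, 103), (190, 131, 116, 102), (191, 130, 121, 112)]
140 L [(70, 104, 183, 239), (71, 145, 153, 202), (72, 194, 96, 26), (73, 201, 104, 36), (74, 192, 102, 41), (75, 187, 97, 33), (76, 205, 106, 38), (77, 209, 112, 47), (78, 195, 104, 43), (79, 143, 71, 20), (80, 81, 40, 14), (81, 81, 39, 12), (82, 80, 40, 13), (83, 77, 35, 6)]
140 R [(175, 219, 121, 52), (176, 211, 114, 49), (177, 207, 110, 42), (178, 218, 120, 51), (179, 219, 120, 52), (180, 193, 104, 41), (181, 119, 58, 19), (182, 151, 77
[... 2535 characters left out ...]
, 233), (112, 98, 170, 230), (113, 98, 170, 230), (114, 76, 133, 186), (115, 50, 87, 120), (116, 48, 83, 114), (117, 48, 84, 115), (118, 48, 84, 117), (119, 124, 78, 54), (120, 186, 94, 27), (121, 193, 98, 27), (122, 200, 102, 36), (123, 149, 74, 22), (124, 121, 61, 22), (125, 121, 61, 20), (126, 119, 58, 13), (127, 119, 57, 17)]
160 [(110, 98, 172, 231), (111, 98, 171, 231), (112, 97, 168, 229), (113, 93, 164, 223), (114, 47, 83, 117), (115, 46, 79, 110), (116, 50, 86, 118), (117, 52, 87, 122), (118, 52, 89, 123), (119, 72, 67, 72), (120, 188, 90, 26), (121, 190, 94, 24), (122, 202, 104, 35), (123, 186, 88, 13), (124, 124, 62, 13), (125, 121, 60, 17), (126, 120, 60, 19), (127, 119, 58, 16)]
```

```bash
python3 - <<'E'
from plant import *
from fit import *
from scipy.optimize import least_squares
c=read_camera("wrist");K,E=c["K"],c["extrinsics"];s=read_state();print(s["tool_pos"],s["eef_rot"])
L=[(73.4,125),(75.4,140),(81,180),(85,210),(88.7,240)];R=[(180.5,125),(181.2,140),(183.2,180),(184.9,210),(186.4,240)]
I=[(90,122.8),(130,123.2),(160,123.6)]
f=lambda uv,z:back(np.array(uv)+.0,K,E,z)[:2]
def res(v):
    cs,sn=np.cos(v[2]),np.sin(v[2]); loc=lambda p:((p[0]-v[0])*cs+(p[1]-v[1])*sn,-(p[0]-v[0])*sn+(p[1]-v[1])*cs)
    return [loc(f(p,66))[1]-60 for p in L]+[loc(f(p,66))[1]+60 for p in R]+[loc(f(p,66))[0]-141.8 for p in I]
r=least_squares(res,[467,-277,2.9]);print(r.x,np.round(r.fun,1))
v=r.x
for b in cut_out("wrist","ball0"):
    ys,xs=np.nonzero(b["region"]); p=back([xs.mean(),ys.mean()],K,E,22); dd=p[:2]-v[:2]; cs,sn=np.cos(v[2]),np.sin(v[2])
    print("ball",(dd[0]*cs+dd[1]*sn).round(),(-dd[0]*sn+dd[1]*cs).round())
E
```

```text
[ 410.26917708 -104.52739698  299.5120665 ] [-1.42444684e-04  1.18142919e-01  9.92996589e-01  6.47559041e-05]
[ 468.78311851 -273.70601582    2.89358059] [-0.3 -0.3 -0.6 -0.6 -0.2  0.3  0.4  0.5  0.3  0.4  0.   0.  -0.1]
ball 33.0 -25.0
ball 85.0 -17.0
ball 90.0 37.0
ball 39.0 35.0
ball 62.0 15.0
```

drive_tool([
  [0, [-0.16, -0.1, 0], 0],
  [0, [-0.32, -0.2, 0], 0.007],
  [0, [-0.48, -0.3, 0.05], 0.007],
  [0, [-0.65, -0.38, 0.1], 0.007],
  [0, [-0.65, -0.38, 0.1], 0.007],
])

```text
t: 6.75
tool_pos: [520.3, -211.3, 277.1]
eef_rot: [-0.001, 0.124, 0.992, 0.0]
force: [-0.5, -0.9, -3.1]
finger_gap: 30.2
grip_force: 55.0
```

drive_tool([
  [0, [-0.16, -0.1, 0], 0],
  [0, [-0.32, -0.2, 0], 0],
  [0, [-0.48, -0.3, 0.1], 0],
  [0, [-0.65, -0.38, 0.2], 0],
  [0, [-0.65, -0.38, 0.2], 0],
  [0, [-0.65, -0.38, 0.2], 0],
])

```text
t: 7.35
tool_pos: [625.5, -314.6, 238.3]
eef_rot: [-0.001, 0.124, 0.992, 0.001]
force: [0.0, 0.5, -3.0]
finger_gap: 29.5
grip_force: 55.0
```

```bash
cat > st.py <<'E'
from plant import *
import numpy as np
v=[468.8,-273.7,2.8936]
s=read_state();p=s["tool_pos"];cs,sn=np.cos(v[2]),np.sin(v[2])
q=s["eef_rot"];yaw=np.arctan2(2*q[1]*q[2],2*q[1]**2-1)%(2*np.pi)
print("t",s["t"],"tub",round((p[0]-v[0])*cs+(p[1]-v[1])*sn,1),round(-(p[0]-v[0])*sn+(p[1]-v[1])*cs,1),"z",p[2].round(1),"yaw",yaw.round(4),"F",s["force"].round(1),"M",s["wrist_torque"].round(2),s["finger_gap"].round(1),p.round(1))
E
python3 st.py
```

```text
Traceback (most recent call last):
  File "st.py", line 6, in <module>
    print("t",s["t"],"tub",round((p[0]-v[0])*cs+(p[1]-v[1])*sn,1),round(-(p[0]-v[0])*sn+(p[1]-v[1])*cs,1),"z",p[2].round(1),"yaw",yaw.round(4),"F",s["force"].round(1),"M",s["wrist_torque"].round(2),s["finger_gap"].round(1),p.round(1))
                                                                                                                                                                                                      ^^^^^^^^^^^^^^^^^^^^^
AttributeError: 'float' object has no attribute 'round'
```

```bash
sed -i 's/s\["finger_gap"\].round(1)/s["finger_gap"]/' st.py; python3 st.py
```

```text
t 7.35 tub -161.9 1.2 z 238.3 yaw 2.893 F [ 0.   0.5 -3. ] M [ 0.   -0.25  0.01] 29.480046832070457 [ 625.5 -314.6  238.3]
```

drive_tool([
  [0, [0, 0.005, 0.15], 0],
  [0, [0, 0.005, 0.3], 0],
  [0, [0, 0.005, 0.4], 0],
  [0, [0, 0.005, 0.47], 0],
  [0, [0, 0.005, 0.5], 0],
  [0, [0, 0.005, 0.5], 0],
])

```text
t: 7.95
tool_pos: [625.8, -313.9, 140.2]
eef_rot: [0.0, 0.124, 0.992, -0.0]
force: [0.1, 0.1, -3.2]
finger_gap: 29.9
grip_force: 55.0
```

```bash
python3 st.py; python3 - <<'E'
from plant import *
import cv2,numpy as np
a=read_camera("wrist")["pixels"][:260,100:420,::-1]; b=read_camera("scene")["pixels"][150:300,140:340,::-1]
a=cv2.resize(a,(400,325)); b=cv2.resize(b,(400,300),interpolation=cv2.INTER_CUBIC); b=np.vstack([b,np.zeros((25,400,3),np.uint8)])
cv2.imwrite("pics/w5.png",np.hstack([a,b]))
E
```

```text
t 7.95 tub -162.1 0.4 z 140.2 yaw 2.893 F [ 0.1  0.1 -3.2] M [-0.01 -0.15  0.  ] 29.86421574532735 [ 625.8 -313.9  140.2]
```

View pics/w5.png

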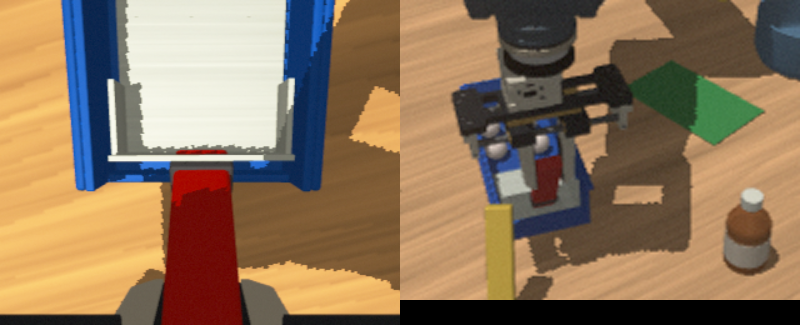

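The scoop is between the tub's side walls, centred (tub ≈72–327, scoop ≈108–295 px), and the balls are ahead of the lip. Next I lower it to the floor.

drive_tool([
  [0, [0, 0.001, 0.03], 0],
  [0, [0, 0.001, 0.05], 0],
  [0, [0, 0.001, 0.06], 0],
  [0, [0, 0.001, 0.065], 0],
  [0, [0, 0.001, 0.065], 0],
  [0, [0, 0.001, 0.065], 0],
])

```text
t: 8.65
tool_pos: [627.1, -314.5, 128.4]
eef_rot: [0.002, 0.124, 0.992, -0.001]
force: [3.0, -0.9, 6.2]
finger_gap: 29.6
grip_force: 55.0
```

```bash
python3 st.py
```

```text
t 8.65 tub -163.5 0.7 z 128.4 yaw 2.8929 F [ 3.  -0.9  6.2] M [0.15 0.07 0.06] 29.648514243648254 [ 627.1 -314.5  128.4]
```

drive_tool([
  [0, [0, 0, 0], 0],
  [0, [0, 0, 0.003], 0],
  [0, [0, 0, 0.005], 0],
  [0, [0, 0.002, 0.005], 0],
], squeeze=14)

```text
t: 9.05
tool_pos: [626.5, -314.3, 126.7]
eef_rot: [0.001, 0.124, 0.992, -0.001]
force: [2.2, -3.7, 6.8]
finger_gap: 29.9
grip_force: 14.0
```

drive_tool([
  [0, [0.02, 0.002, 0], 0],
  [0, [0.05, 0.002, 0], 0],
  [0, [0.09, 0.002, 0], 0],
  [0, [0.13, 0.002, 0], 0],
  [0, [0.17, 0.002, 0], 0],
  [0, [0.21, 0.002, 0], 0],
  [0, [0.25, 0.002, 0], 0],
  [0, [0.29, 0.002, 0], 0],
  [0, [0.32, 0.002, 0], 0],
], squeeze=25)

```text
t: 9.95
tool_pos: [564.8, -297.9, 126.7]
eef_rot: [0.002, 0.124, 0.992, -0.001]
force: [4.8, -1.7, 6.1]
finger_gap: 29.6
grip_force: 25.0
```

```bash
python3 st.py
```

```text
t 9.95 tub -99.0 -0.1 z 126.7 yaw 2.8925 F [ 4.8 -1.7  6.1] M [-0.18 -0.68  0.04] 29.634741082897452 [ 564.8 -297.9  126.7]
```

drive_tool([
  [0, [0.03, 0, 0], 0],
  [0, [0.06, 0, 0], 0],
  [0, [0.09, 0, 0], 0],
  [0, [0.12, 0, 0], 0],
  [0, [0.15, 0, 0], 0],
  [0, [0.175, 0, 0], 0],
  [0, [0.2, 0, 0], 0],
  [0, [0.22, 0, 0], 0],
  [0, [0.24, 0, 0], 0],
  [0, [0.25, 0, 0], 0],
])

```text
t: 10.95
tool_pos: [517.1, -286.0, 127.0]
eef_rot: [0.002, 0.124, 0.992, -0.001]
force: [6.6, -2.0, 6.1]
finger_gap: 30.1
grip_force: 25.0
```

```bash
python3 st.py;  python3 - <<'E'
from plant import *
import cv2,numpy as np
a=read_camera("wrist")["pixels"][:200,130:390,::-1]; b=read_camera("top")["pixels"][140:270,260:365,::-1]
a=cv2.resize(a,(520,400)); b=cv2.resize(b,(280,346),interpolation=cv2.INTER_CUBIC); b=np.vstack([b,np.zeros((54,280,3),np.uint8)])
cv2.imwrite("pics/w6.png",np.hstack([a,b]))
for r in cut_out("wrist","ball0"): print(r["conf"],r["box"])
E
```

```text
t 10.95 tub -49.8 0.0 z 127.0 yaw 2.8923 F [ 6.6 -2.   6.1] M [-0.14 -1.13 -0.03] 30.050923718806754 [ 517.1 -286.   127. ]
0.91 [192.5, 2.4, 43.9, 33.0]
```

View pics/w6.png

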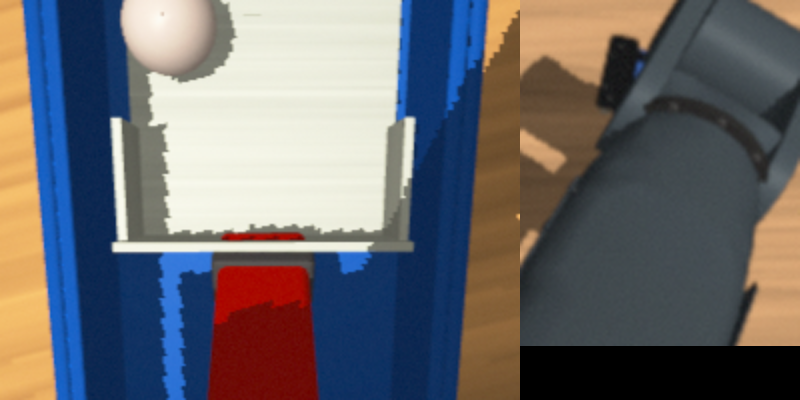

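One ball is already on the pan, at about (214,18) px in the wrist image. The lip is about 14 mm short of the end wall, so I push slowly on.

drive_tool([
  [0, [0.015, 0, 0], 0],
  [0, [0.025, 0, 0], 0],
  [0, [0.035, 0, 0], 0],
  [0, [0.045, 0, 0], 0],
  [0, [0.055, 0, 0], 0],
  [0, [0.055, 0, 0], 0],
])

```text
t: 11.7
tool_pos: [506.1, -283.2, 126.8]
eef_rot: [0.002, 0.124, 0.992, -0.001]
force: [6.3, -1.1, 7.3]
finger_gap: 29.9
grip_force: 25.0
```

```bash
python3 st.py;  python3 - <<'E'
from plant import *
read_camera("scene");read_camera("wrist")
for n in("scene","wrist"):
  for r in cut_out(n,"ball0"): print(n,r["conf"],r["box"])
E
```

```text
t 11.7 tub -38.5 0.0 z 126.8 yaw 2.8924 F [ 6.3 -1.1  7.3] M [-0.13 -0.77  0.  ] 29.8503731913517 [ 506.1 -283.2  126.8]
scene 0.41 [181.2, 210.0, 11.1, 10.4]
scene 0.4 [180.3, 203.2, 6.0, 8.5]
wrist 0.86 [196.3, 2.3, 42.8, 51.3]
wrist 0.54 [187.3, 0.0, 27.3, 7.4]
```

drive_tool([
  [0, [0.01, 0, 0], 0],
  [0, [0.018, 0, 0], 0],
  [0, [0.018, 0, 0], 0],
], squeeze=16)

```text
t: 12.2
tool_pos: [502.7, -282.3, 126.7]
eef_rot: [0.002, 0.124, 0.992, -0.001]
force: [7.2, -2.0, 6.7]
finger_gap: 29.9
grip_force: 16.0
```

```bash
python3 st.py
```

```text
t 12.2 tub -34.9 -0.0 z 126.7 yaw 2.8925 F [ 7.2 -2.   6.7] M [-0.22 -0.87 -0.  ] 29.9413500558853 [ 502.7 -282.3  126.7]
```

drive_tool([
  [0, [0.01, 0, 0], 0],
  [0, [0.02, 0, 0], 0],
  [0, [0.02, 0, 0], 0],
])

```text
t: 12.5
tool_pos: [501.1, -282.2, 128.1]
eef_rot: [0.005, 0.125, 0.992, -0.002]
force: [15.2, -2.6, 9.5]
finger_gap: 30.1
grip_force: 16.0
```

```bash
python3 st.py;  python3 - <<'E'
from plant import *
read_camera("wrist")
for n in ("wrist",):
  for r in cut_out(n,"ball0"): print(n,r["conf"],r["box"])
E
```

```text
t 12.5 tub -33.4 0.3 z 128.1 yaw 2.8919 F [15.2 -2.6  9.5] M [-0.15 -2.68 -0.07] 30.110649339769623 [ 501.1 -282.2  128.1]
wrist 0.93 [182.1, 0.0, 38.3, 13.9]
wrist 0.86 [251.0, 0.0, 40.1, 12.6]
wrist 0.67 [294.9, 0.8, 42.4, 13.2]
wrist 0.6 [195.3, 9.2, 48.5, 50.6]
```

All four balls now show on the pan side and the wall is touched (15 N). Tilting back about the rear edge.

drive_tool([
  [0, [-0.015, 0, 0.0], 0],
  [0, [-0.035, 0, 0.008], 0],
  [0, [-0.055, 0, 0.018], 0],
  [0, [-0.075, 0, 0.029], 0],
  [0, [-0.095, 0, 0.042], 0],
  [0, [-0.115, 0, 0.055], 0],
  [0, [-0.135, 0, 0.07], 0],
  [0, [-0.155, 0, 0.085], 0],
  [0, [-0.155, 0, 0.085], 0],
])

```text
t: 13.5
tool_pos: [528.2, -288.6, 108.8]
eef_rot: [0.0, 0.124, 0.992, -0.0]
force: [2.2, -0.8, 5.6]
finger_gap: 29.9
grip_force: 16.0
```

```bash
python3 st.py;  python3 - <<'E'
from plant import *
import cv2
c=read_camera("wrist");cv2.imwrite("pics/w7.png",c["pixels"][:260,:,::-1])
for n in ("wrist",):
  for r in cut_out(n,"ball0"): print(n,r["conf"],r["box"])
E
```

```text
t 13.5 tub -61.2 -0.1 z 108.8 yaw 2.8928 F [ 2.2 -0.8  5.6] M [-0.21 -0.24  0.03] 29.883495589225745 [ 528.2 -288.6  108.8]
wrist 0.85 [239.9, 0.0, 55.7, 35.0]
wrist 0.83 [168.7, 0.0, 50.4, 23.0]
wrist 0.76 [193.5, 35.5, 47.1, 50.6]
wrist 0.66 [292.0, 1.4, 55.0, 26.2]
```

View pics/w7.png

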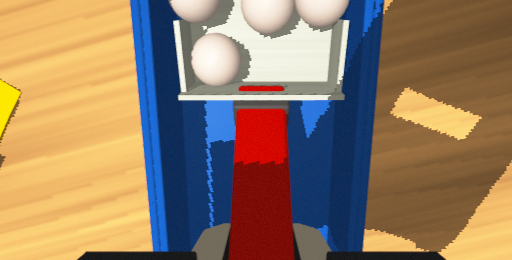

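All four balls sit on the tilted pan, one back-left at (217,59) px and three nearer the lip at (195,5), (268,10) and (320,8). I tilt further so they settle back.

drive_tool([
  [0, [-0.018, 0, 0.015], 0],
  [0, [-0.036, 0, 0.031], 0],
  [0, [-0.054, 0, 0.048], 0],
  [0, [-0.07, 0, 0.064], 0],
  [0, [-0.083, 0, 0.078], 0],
  [0, [-0.083, 0, 0.078], 0],
  [0, [-0.083, 0, 0.078], 0],
])

```text
t: 14.3
tool_pos: [543.8, -292.4, 93.1]
eef_rot: [0.0, 0.124, 0.992, -0.0]
force: [3.6, -2.2, 4.1]
finger_gap: 30.0
grip_force: 16.0
```

drive_tool([
  [0, [0, 0, 0], 0],
  [0, [0, 0, 0], 0],
  [0, [0, 0, 0], 0],
  [0, [0, 0, 0], 0],
], squeeze=60)

```text
t: 14.7
tool_pos: [543.8, -292.4, 93.1]
eef_rot: [0.0, 0.124, 0.992, -0.0]
force: [3.7, -1.9, 2.8]
finger_gap: 29.8
grip_force: 60.0
```

```bash
python3 st.py;  python3 - <<'E'
from plant import *
import cv2
c=read_camera("wrist");cv2.imwrite("pics/w8.png",c["pixels"][:200,100:400,::-1])
for n in ("wrist",):
  for r in cut_out(n,"ball0"): print(n,r["conf"],r["box"])
E
```

```text
t 14.7 tub -77.3 -0.3 z 93.1 yaw 2.8927 F [ 3.7 -1.9  2.8] M [-0.48 -0.66  0.09] 29.787656653315658 [ 543.8 -292.4   93.1]
wrist 0.85 [181.7, 5.8, 55.2, 55.9]
wrist 0.79 [235.6, 4.2, 58.7, 58.6]
wrist 0.6 [284.8, 1.9, 58.9, 34.9]
wrist 0.58 [203.4, 0.0, 18.6, 4.5]
```

drive_tool([
  [0, [0, 0, -0.01], 0],
  [0, [0, 0, -0.03], 0],
  [0, [0, 0, -0.06], 0],
  [0, [0, 0, -0.11], 0],
  [0, [0, 0, -0.18], 0],
  [0, [0, 0, -0.26], 0],
  [0, [0, 0, -0.34], 0],
  [0, [0, 0, -0.41], 0],
  [0, [0, 0, -0.46], 0],
  [0, [0, 0, -0.48], 0],
])

```text
t: 15.8
tool_pos: [544.0, -292.5, 190.5]
eef_rot: [0.001, 0.124, 0.992, -0.0]
force: [-0.3, -0.1, -4.5]
finger_gap: 29.6
grip_force: 60.0
```

```bash
python3 st.py;  python3 - <<'E'
from plant import *
import cv2
for n in ("wrist","scene","top"):
  c=read_camera(n)
  for r in cut_out(n,"ball0"): print(n,r["conf"],r["box"])
E
```

```text
t 15.8 tub -77.5 -0.2 z 190.5 yaw 2.8927 F [-0.3 -0.1 -4.5] M [-0.1  -0.51  0.04] 29.62760929967278 [ 544.  -292.5  190.5]
wrist 0.84 [212.5, 0.0, 43.5, 12.4]
wrist 0.69 [283.7, 1.4, 59.1, 37.8]
wrist 0.64 [237.7, 1.3, 55.1, 62.8]
wrist 0.56 [182.5, 4.6, 54.2, 60.1]
scene 0.64 [202.1, 183.7, 9.8, 10.1]
```

All four balls ride up in the scoop, and the load (4.5 N) matches that. Now a smooth carry to the jar.

drive_tool([
  [0, [0.004, 0.02, -0.02], 0],
  [0, [0.013, 0.07, -0.06], 0],
  [0, [0.028, 0.15, -0.12], 0],
  [0, [0.05, 0.26, -0.18], 0],
  [0, [0.076, 0.4, -0.24], 0],
  [0, [0.105, 0.55, -0.29], 0],
  [0, [0.133, 0.7, -0.32], 0],
  [0, [0.16, 0.85, -0.33], 0],
])

```text
t: 16.9
tool_pos: [554.7, -117.3, 257.1]
eef_rot: [0.001, 0.124, 0.992, -0.0]
force: [-0.3, -1.0, -3.7]
finger_gap: 29.9
grip_force: 60.0
```

drive_tool([
  [0, [0.028, 0.15, 0], 0],
  [0, [0.057, 0.3, 0], 0],
  [0, [0.085, 0.45, 0], 0],
  [0, [0.113, 0.6, 0], 0],
  [0, [0.142, 0.75, 0], 0],
  [0, [0.17, 0.9, 0], 0],
])

```text
t: 17.5
tool_pos: [565.4, 65.5, 256.3]
eef_rot: [0.001, 0.124, 0.992, 0.0]
force: [0.7, -0.3, -5.1]
finger_gap: 29.5
grip_force: 60.0
```

drive_tool([
  [0, [0.028, 0.14, 0], 0],
  [0, [0.053, 0.27, 0], 0],
  [0, [0.077, 0.39, 0], 0],
  [0, [0.097, 0.49, 0], 0],
  [0, [0.114, 0.57, 0], 0],
  [0, [0.128, 0.63, 0], 0],
  [0, [0.136, 0.67, 0], 0],
  [0, [0.14, 0.69, 0], 0],
  [0, [0.14, 0.7, 0], 0],
])

```text
t: 18.4
tool_pos: [573.2, 205.7, 255.0]
eef_rot: [-0.0, 0.124, 0.992, -0.0]
force: [0.5, -0.5, -5.0]
finger_gap: 29.5
grip_force: 60.0
```

```bash
python3 st.py;  python3 - <<'E'
from plant import *
from fit import *
for n in ("wrist","top"):
  c=read_camera(n)
  for r in cut_out(n,"ball0"): print(n,r["conf"],r["box"])
  for r in cut_out(n,"jar")[:2]:
    b=r["box"];m=r["region"];print(n,"jar",r["conf"],b,m.sum())
c=read_camera("wrist");cv2.imwrite("pics/w9.png",c["pixels"][:,:,::-1]);np.save("E9.npy",c["extrinsics"])
E
```

```text
t 18.4 tub 16.4 -490.4 z 255.0 yaw 2.8926 F [ 0.5 -0.5 -5. ] M [-0.14 -0.49 -0.01] 29.509950299147835 [573.2 205.7 255. ]
wrist 0.98 [182.3, 7.8, 52.4, 61.0]
wrist 0.93 [233.7, 4.8, 61.0, 60.8]
wrist 0.92 [215.1, 0.5, 41.0, 15.3]
wrist 0.82 [285.5, 3.6, 56.6, 37.2]
wrist jar 0.76 [217.4, 0.6, 180.3, 122.2] 5397
top 0.57 [122.6, 196.2, 8.3, 8.1]
top 0.46 [132.6, 197.1, 6.5, 12.8]
top 0.42 [126.6, 203.8, 5.9, 11.8]
top jar 0.98 [136.9, 184.2, 24.8, 60.3] 939
top jar 0.53 [157.8, 86.2, 36.0, 33.9] 868
```

View pics/w9.png

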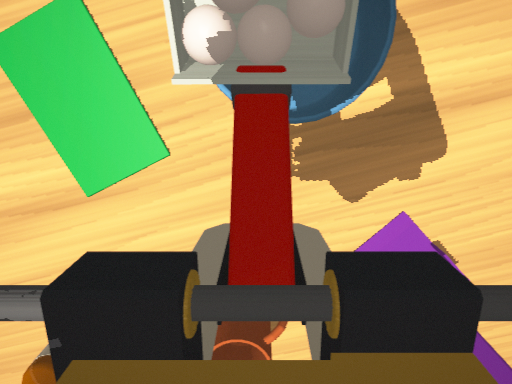

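The wrist view shows all four balls in the pan against its back wall, with the jar just under and beyond the scoop: its silhouette runs from (235,100) through (300,122) to (396,10). I fit the jar from that edge.

```bash
python3 - <<'E'
from plant import *
from fit import *
from scipy.optimize import least_squares
c=read_camera("wrist");K,E=c["K"],c["extrinsics"];f=c["pixels"].astype(int);s=read_state()
m=(f[...,2]>f[...,0]+12);m[:,:292]=0;m[140:]=0;m[:,410:]=0
pts=[(x,np.nonzero(m[:,x])[0].max()+.5) for x in range(300,375,6) if m[:,x].any()]+[(np.nonzero(m[y])[0].max()+.5,y) for y in range(4,50,6) if m[y].any()]
print(pts[::4])
def res(v):
    h=hull(proj(place(M["jar"],[v[0],v[1],0]),K,E)); return [cv2.pointPolygonTest(h,(float(a),float(b)),True) for a,b in pts]
r=least_squares(res,[450,270],diff_step=1e-3,loss="soft_l1");print(r.x,np.round(r.fun,1))
p=s["tool_pos"];d=r.x-p[:2];print("jar in tool x,y:",d@[-.969,.246],d@[.246,.969],p)
E
```

```text
[(300, np.float64(122.5)), (324, np.float64(116.5)), (348, np.float64(104.5)), (372, np.float64(80.5)), (np.float64(394.5), 22), (np.float64(389.5), 46)]
[447.12015274 265.81167599] [ 0.5  0.5  0.4 -0.3  0.6  0.2 -0.8 -0.  -0.4 -0.7 -0.4  0.3 -0.3  0.9
  0.1 -0.4  0.1  0.4  0.1 -0.3 -0. ]
jar in tool x,y: 137.14910869432128 27.455248530347074 [573.3296555  205.43728362 255.07493174]
```

drive_tool([
  [0, [0.01, 0.02, 0], 0],
  [0, [0.02, 0.05, 0.01], 0],
  [0, [0.04, 0.09, 0.02], 0],
  [0, [0.05, 0.12, 0.04], 0],
  [0, [0.06, 0.135, 0.05], 0],
  [0, [0.06, 0.137, 0.05], 0],
  [0, [0.06, 0.137, 0.05], 0],
])

```text
t: 19.5
tool_pos: [568.4, 235.3, 245.0]
eef_rot: [-0.0, 0.124, 0.992, -0.0]
force: [0.5, -0.8, -5.9]
finger_gap: 29.5
grip_force: 60.0
```

drive_tool([
  [0, [0, 0, 0], 0],
  [0, [0, 0, 0], 0],
], squeeze=35)

```text
t: 19.7
tool_pos: [568.5, 235.1, 245.2]
eef_rot: [0.0, 0.124, 0.992, 0.0]
force: [0.4, -1.0, -5.6]
finger_gap: 30.0
grip_force: 35.0
```

drive_tool([
  [0, [0, 0, 0], 0],
  [0, [0, 0, 0], 0],
], squeeze=25)

```text
t: 19.9
tool_pos: [568.5, 235.1, 245.1]
eef_rot: [0.0, 0.124, 0.992, 0.0]
force: [1.0, 0.0, -5.6]
finger_gap: 29.8
grip_force: 25.0
```

```bash
cat > look.py <<'E'
from plant import *
from fit import *
import scipy.optimize as so
s=read_state();c=read_camera("wrist");K,E=c["K"],c["extrinsics"]
print(s["t"],s["tool_pos"].round(1),s["force"].round(1),s["wrist_torque"].round(2))
for r in cut_out("wrist","ball0"): print("ball",round(r["conf"],2),r["box"])
# tilt from the back wall's top-edge row: red/grey boundary on columns 245..280
f=c["pixels"].astype(int); red=(f[...,0]>2*f[...,1])&(f[...,0]>60); red[255:]=0
ys=np.nonzero(red[:,262])[0]; print("red rows",ys.min(),ys.max(), [int(y) for y in ys[:-1][np.diff(ys)>2]])
# predicted handle-foot row v. tilt, lip up +
G=np.array([-105.7,0,120]); p=s["tool_pos"]; x=np.array([-.969,.246])
for t in (24,15,8,0,-8,-15,-25,-35,-43):
    a=np.radians(t); out=[]
    for P in ([-51.5,0,45],[50,0,0]):
        d=np.array(P)-G; X=d[0]*np.cos(a)-d[2]*np.sin(a); Z=d[0]*np.sin(a)+d[2]*np.cos(a)
        out.append(proj(np.array([[*(p[:2]+x*X),p[2]+Z]]),K,E)[0,1].round(0))
    print(t,out,end=" ")
E
python3 look.py
```

```text
19.9 [568.5 235.1 245.1] [ 1.   0.  -5.6] [-0.1  -0.58 -0.01]
ball 0.9 [280.6, 77.9, 40.8, 45.8]
ball 0.89 [199.2, 100.0, 43.0, 39.7]
ball 0.74 [222.9, 57.5, 38.3, 45.2]
ball 0.59 [237.3, 96.1, 50.9, 41.7]
red rows 138 254 [139]
24 [np.float64(83.0), np.float64(-170.0)] 15 [np.float64(98.0), np.float64(-107.0)] 8 [np.float64(111.0), np.float64(-66.0)] 0 [np.float64(126.0), np.float64(-26.0)] -8 [np.float64(142.0), np.float64(10.0)] -15 [np.float64(156.0), np.float64(39.0)] -25 [np.float64(176.0), np.float64(77.0)] -35 [np.float64(197.0), np.float64(112.0)] -43 [np.float64(213.0), np.float64(139.0)]
```

drive_tool([
  [0, [0, 0, 0], 0],
  [0, [0, 0, 0], 0],
])

```text
t: 20.2
tool_pos: [568.4, 235.2, 245.0]
eef_rot: [-0.0, 0.124, 0.992, 0.0]
force: [0.5, -0.1, -4.6]
finger_gap: 29.7
grip_force: 25.0
```

```bash
python3 look.py|head -8
```

```text
20.2 [568.4 235.2 245. ] [ 0.5 -0.1 -4.6] [-0.09 -0.34  0.01]
ball 0.64 [202.0, 77.7, 39.2, 45.3]
ball 0.62 [278.6, 51.1, 42.9, 43.5]
ball 0.57 [219.7, 24.9, 40.6, 46.4]
ball 0.56 [244.8, 74.3, 40.1, 42.7]
red rows 140 254 [141]
24 [np.float64(83.0), np.float64(-169.0)] 15 [np.float64(98.0), np.float64(-107.0)] 8 [np.float64(111.0), np.float64(-66.0)] 0 [np.float64(126.0), np.float64(-26.0)] -8 [np.float64(142.0), np.float64(10.0)] -15 [np.float64(156.0), np.float64(39.0)] -25 [np.float64(176.0), np.float64(77.0)] -35 [np.float64(197.0), np.float64(112.0)] -43 [np.float64(213.0), np.float64(139.0)]
```

drive_tool([
  [0, [0, 0, 0], 0],
  [0, [0, 0, 0], 0],
  [0, [0, 0, 0], 0],
  [0, [0, 0, 0], 0],
  [0, [0, 0, 0], 0],
  [0, [0, 0, 0], 0],
])

```text
t: 20.9
tool_pos: [568.4, 235.3, 245.1]
eef_rot: [-0.0, 0.124, 0.992, 0.0]
force: [-0.5, 0.5, -2.2]
finger_gap: 29.6
grip_force: 25.0
```

```bash
python3 look.py|head -7; python3 - <<'E'
from plant import *
for n in("top","scene"):
  read_camera(n)
  for r in cut_out(n,"ball0"): print(n,r["conf"],r["box"])
E
```

```text
20.9 [568.4 235.3 245.1] [-0.5  0.5 -2.2] [-0.06 -0.18  0.03]
ball 0.62 [184.4, 7.4, 30.8, 29.6]
red rows 140 254 [141]
24 [np.float64(83.0), np.float64(-169.0)] 15 [np.float64(98.0), np.float64(-107.0)] 8 [np.float64(111.0), np.float64(-66.0)] 0 [np.float64(126.0), np.float64(-26.0)] -8 [np.float64(142.0), np.float64(10.0)] -15 [np.float64(156.0), np.float64(39.0)] -25 [np.float64(176.0), np.float64(77.0)] -35 [np.float64(197.0), np.float64(112.0)] -43 [np.float64(213.0), np.float64(139.0)] top 0.59 [126.0, 229.5, 7.4, 13.2]
top 0.47 [144.6, 216.1, 8.5, 8.6]
scene 0.59 [339.5, 162.6, 5.2, 2.7]
scene 0.43 [329.0, 158.4, 6.7, 8.6]
```

drive_tool([
  [0, [0, 0, -0.1], 0],
  [0, [0, 0, -0.25], 0],
  [0, [0, -0.1, -0.3], 0],
  [0, [-0.03, -0.3, -0.3], -0.05],
  [0, [-0.06, -0.5, -0.3], -0.12],
  [0, [-0.09, -0.7, -0.3], -0.2],
  [0, [-0.12, -0.87, -0.3], -0.278],
  [0, [-0.133, -0.97, -0.3], -0.278],
  [0, [-0.133, -0.97, -0.3], -0.278],
], squeeze=50)

```text
t: 22.1
tool_pos: [545.6, 37.9, 304.7]
eef_rot: [-0.0, -0.092, 0.996, -0.0]
force: [0.4, 0.3, -2.8]
finger_gap: 30.0
grip_force: 50.0
```

```bash
python3 st.py; python3 look.py|head -7; python3 - <<'E'
from plant import *
from fit import *
for n in("top","scene"):
  c=read_camera(n)
  for r in cut_out(n,"ball0"):
    ys,xs=np.nonzero(r["region"]);p=back([xs.mean(),ys.mean()],c["K"],c["extrinsics"],24);print(n,round(r["conf"],2),r["box"],p.round(0), np.hypot(p[0]-445,p[1]-264).round())
c=read_camera("wrist")
m=colour(c["pixels"],"mat");ys,xs=np.nonzero(m);print(m.sum(),xs.min(),xs.max(),ys.min(),ys.max())
E
```

```text
t 22.1 tub 2.0 -320.9 z 304.7 yaw 3.3264 F [ 0.4  0.3 -2.8] M [ 0.11 -0.16 -0.  ] 29.95685179928024 [545.6  37.9 304.7]
22.1 [545.6  37.9 304.7] [ 0.4  0.3 -2.8] [ 0.11 -0.16 -0.  ]
ball 0.89 [487.5, 69.7, 23.8, 27.2]
ball 0.74 [434.3, 102.9, 34.0, 27.8]
ball 0.61 [418.8, 75.0, 13.4, 22.9]
ball 0.55 [464.7, 44.3, 30.0, 30.5]
ball 0.21 [0.0, 0.4, 97.7, 167.8]
red rows 140 254 [141]
scene 0.51 [330.3, 153.1, 5.5, 15.6] [382. 279.  24.] 65.0
2143 209 307 0 159
```

All four balls are in the jar. Next I set the scoop back on the mat, lip first, and let it level itself in a loose grip.

drive_tool([
  [0, [0, 0.013, 0.15], 0],
  [0, [0, 0.013, 0.3], 0],
  [0, [0, 0.013, 0.45], 0],
  [0, [0, 0.013, 0.6], 0],
  [0, [0, 0.013, 0.7], 0],
  [0, [0, 0.013, 0.76], 0],
  [0, [0, 0.013, 0.775], 0],
  [0, [0, 0.013, 0.775], 0],
])

```text
t: 23.25
tool_pos: [546.2, 43.4, 150.4]
eef_rot: [0.0, -0.094, 0.996, -0.0]
force: [0.6, -0.9, -3.3]
finger_gap: 29.6
grip_force: 50.0
```

drive_tool([
  [0, [0, 0, 0.015], 0],
  [0, [-0.01, 0, 0.03], 0],
  [0, [-0.025, 0, 0.05], 0],
  [0, [-0.045, 0, 0.075], 0],
  [0, [-0.06, 0, 0.095], 0],
  [0, [-0.075, 0, 0.115], 0],
  [0, [-0.088, 0, 0.128], 0],
  [0, [-0.088, 0, 0.13], 0],
  [0, [-0.088, 0, 0.13], 0],
], squeeze=14)

```text
t: 24.15
tool_pos: [562.9, 46.5, 123.8]
eef_rot: [-0.0, -0.094, 0.996, -0.0]
force: [2.1, 0.0, -0.8]
finger_gap: 30.1
grip_force: 14.0
```

```bash
python3 st.py; sed -i 's/-.969,.246/-.983,-.185/' look.py; python3 look.py | tail -2
```

```text
t 24.15 tub -12.7 -333.5 z 123.8 yaw 3.3295 F [ 2.1  0.  -0.8] M [ 0.06 -0.27  0.03] 30.050877010604545 [562.9  46.5 123.8]
red rows 124 254 [127]
24 [np.float64(83.0), np.float64(-170.0)] 15 [np.float64(98.0), np.float64(-107.0)] 8 [np.float64(111.0), np.float64(-66.0)] 0 [np.float64(126.0), np.float64(-26.0)] -8 [np.float64(142.0), np.float64(10.0)] -15 [np.float64(156.0), np.float64(39.0)] -25 [np.float64(176.0), np.float64(77.0)] -35 [np.float64(197.0), np.float64(112.0)] -43 [np.float64(213.0), np.float64(139.0)]
```

Level within a degree or so. Opening the fingers slightly at first, then fully, and retreating straight up.

drive_tool([
  [0.45, [0, 0, 0], 0],
  [0.6, [0, 0, 0], 0],
  [0.8, [0, 0, 0], 0],
  [1, [0, 0, 0], 0],
  [1, [0, 0, 0], 0],
  [1, [0, 0, 0], 0],
  [1, [0, 0, -0.1], 0],
  [1, [0, 0, -0.3], 0],
  [1, [0, 0, -0.55], 0],
  [1, [0, 0, -0.66], 0],
])

```text
t: 25.25
tool_pos: [564.2, 46.5, 260.3]
eef_rot: [0.003, -0.094, 0.996, -0.0]
force: [0.0, -0.4, -0.3]
finger_gap: 93.0
grip_force: 0.0
```

```bash
python3 st.py; python3 - <<'E'
from plant import *
from fit import *
c=read_camera("wrist");K,E=c["K"],c["extrinsics"]
for r in cut_out("wrist","scoop")[:1]:
    v,f=fit(M["scoop"],[(mhull(r["region"]),K,E)],[462,24,3.33],4); print("scoop",v,f)
m=colour(c["pixels"],"mat");print("mat",fit(M["mat"],[(mhull(m),K,E)],[457,25,3.34]), np.nonzero(m)[0].min())
for r in cut_out("wrist","ball0"): print(r["conf"],r["box"])
c=read_camera("top")
for r in cut_out("top","ball0"):
    ys,xs=np.nonzero(r["region"]);print(r["conf"],back([xs.mean(),ys.mean()],c["K"],c["extrinsics"],24).round(0))
r=cut_out("top","jar")[0];print(r["box"],fit(M["jar"],[(mhull(r["region"]),c["K"],c["extrinsics"])],[445,264,0]))
r=cut_out("top","scoop");print([q["box"] for q in r]); print([cut_out("top",n)[0]["box"] for n in("mug","glaze","penguin")])
E
```

```text
t 25.25 tub -13.9 -333.9 z 260.3 yaw 3.3294 F [ 0.  -0.4 -0.3] M [ 0.12  0.01 -0.02] 92.99743463297531 [564.2  46.5 260.3]
scoop [464.53823009  29.32905484   3.31778669] 0.01567768563267924
mat (array([491.64573359,  31.37755816,   3.35356523]), np.float64(0.1617505887971058)) 0
0.77 [492.3, 17.9, 18.2, 35.3]
0.65 [456.0, 86.1, 34.8, 29.4]
0.48 [436.3, 54.3, 13.7, 21.5]
[96.1, 184.0, 27.8, 55.3] (array([4.43108771e+02, 2.63868984e+02, 9.66153334e-02]), np.float64(0.6973171684094785))
[[193.9, 170.5, 39.2, 53.9], [338.1, 90.9, 45.1, 44.6], [364.9, 181.8, 77.1, 61.6], [90.5, 272.4, 8.9, 12.2], [68.4, 64.8, 61.4, 76.7]]
[[162.9, 84.0, 30.5, 20.1], [246.5, 93.7, 19.3, 23.9], [208.3, 90.8, 16.8, 23.1]]
```

drive_tool([
  [1, [0, -0.2, -0.1], 0],
  [1, [0, -0.4, -0.1], 0],
  [1, [0, -0.6, -0.1], 0],
  [1, [0, -0.8, -0.1], 0],
  [1, [0, -0.8, -0.1], 0],
  [1, [0, -0.8, -0.1], 0],
  [1, [0, -0.8, -0.1], 0],
])

```text
t: 26.45
tool_pos: [592.9, -109.8, 275.7]
eef_rot: [-0.0, -0.094, 0.996, 0.0]
force: [0.2, 0.9, -0.0]
finger_gap: 93.0
grip_force: 0.0
```

```bash
python3 - <<'E'
from plant import *
from fit import *
for n in("top","scene"):
    c=read_camera(n)
    for r in cut_out(n,"ball0"):
        ys,xs=np.nonzero(r["region"]);print(n,round(r["conf"],2),back([xs.mean(),ys.mean()],c["K"],c["extrinsics"],24).round(0))
    r=cut_out(n,"jar")[0];print(r["box"],fit(M["jar"],[(mhull(r["region"]),c["K"],c["extrinsics"])],[445,264,0]))
    for r in cut_out(n,"scoop"):
        v,f=fit(M["scoop"],[(mhull(r["region"]),c["K"],c["extrinsics"])],[462,24,3.33],4)
        if f<.3: print("scoop",v,f)
    r=cut_out(n,"mat")[0];print("mat",fit(M["mat"],[(mhull(colour(c["pixels"],"mat")),c["K"],c["extrinsics"])],[457,25,3.34]))
p=read_camera("top")["pixels"][170:255,85:250,::-1];cv2.imwrite("pics/end.png",cv2.resize(p,None,fx=4,fy=4,interpolation=cv2.INTER_CUBIC))
E
```

```text
top 0.49 [453. 259.  24.]
top 0.39 [383. 274.  24.]
[96.5, 181.4, 65.9, 63.7] (array([4.44221307e+02, 2.63844161e+02, 1.75834282e-01]), np.float64(0.02818232327758441))Traceback (most recent call last):
  File "<stdin>", line 11, in <module>
IndexError: list index out of range
```

```bash
python3 - <<'E'
from plant import *
from fit import *
c=read_camera("top");f=c["pixels"].astype(int)
m=((f[...,0]>95)&(np.abs(f[...,0]-f[...,2])<45));w=np.zeros_like(m);w[178:248,94:166]=1
k,l,st,ce=cv2.connectedComponentsWithStats((m&w).astype(np.uint8))
for i in range(1,k):
    if st[i,4]>8: print(st[i],back(ce[i],c["K"],c["extrinsics"],24).round(0))
print("mat",fit(M["mat"],[(mhull(colour(c["pixels"],"mat")),c["K"],c["extrinsics"])],[457,25,3.34]))
for n in("top","scene"):
  c=read_camera(n)
  for r in cut_out(n,"scoop"):
    v,e=fit(M["scoop"],[(mhull(r["region"]),c["K"],c["extrinsics"])],[462,24,3.33],4)
    if e<.3: print(n,"scoop",v,e)
print(cut_out("scene","ball0").__len__(),[r["box"] for r in cut_out("scene","ball0")])
E
```

```text
[ 96 181  51  62 173] [458. 325.  24.]
[129 205  13  12 122] [453. 260.  24.]
[147 214   9  11  72] [427. 211.  24.]
[113 223  24  17 230] [392. 291.  24.]
[150 227  10   9  13] [390. 199.  24.]
[159 230   7   3  11] [391. 177.  24.]
[155 239   5   4  11] [361. 192.  24.]
[161 240   5   4   9] [359. 172.  24.]Traceback (most recent call last):
  File "<stdin>", line 8, in <module>
  File "fit.py", line 26, in fit
    best=min((minimize(cost,np.array(v0)+np.array([0,0,dy]),method="Nelder-Mead",options=dict(initial_simplex=np.array(v0)+np.array([0,0,dy])+np.array([[0,0,0],[15,0,0],[0,15,0],[0,0,.1]]),xatol=.01,fatol=1e-6,maxiter=600)) for dy in(-.15,0,.15)),key=lambda r:r.fun)
  File "fit.py", line 26, in <genexpr>
    best=min((minimize(cost,np.array(v0)+np.array([0,0,dy]),method="Nelder-Mead",options=dict(initial_simplex=np.array(v0)+np.array([0,0,dy])+np.array([[0,0,0],[15,0,0],[0,15,0],[0,0,.1]]),xatol=.01,fatol=1e-6,maxiter=600)) for dy in(-.15,0,.15)),key=lambda r:r.fun)
              ~~~~~~~~^^^^^^^^^^^^^^^^^^^^^^^^^^^^^^^^^^^^^^^^^^^^^^^^^^^^^^^^^^^^^^^^^^^^^^^^^^^^^^^^^^^^^^^^^^^^^^^^^^^^^^^^^^^^^^^^^^^^^^^^^^^^^^^^^^^^^^^^^^^^^^^^^^^^^^^^^^^^^^^^^^^^^^^^^^^^^^^^^^^^^^^^^^^^^^^^^^^^^^^^^
    res = _minimize_neldermead(fun, x0, args, callback, bounds=bounds,
                               **options)
    fsim[k] = func(sim[k])
              ~~~~^^^^^^^^
    fx = function(np.copy(x), *(wrapper_args + args))
  File "fit.py", line 23, in cost
    q=hull(proj(place(P,v,z),K,E)); i,_=cv2.intersectConvexConvex(q,h)
                                        ~~~~~~~~~~~~~~~~~~~~~~~~~^^^^^
cv2.error: OpenCV(4.12.0) /io/opencv/modules/imgproc/src/geometry.cpp:503: error: (-215:Assertion failed) p2.depth() == CV_32S || p2.depth() == CV_32F in function 'intersectConvexConvex'
```

drive_tool([
  [1, [0, 0, 0], 0],
  [1, [0, 0, 0], 0],
  [1, [0, 0, 0], 0],
  [1, [0, 0, 0], 0],
  [1, [0, 0, 0], 0],
  [1, [0, 0, 0], 0],
  [1, [0, 0, 0], 0],
  [1, [0, 0, 0], 0],
  [1, [0, 0, 0], 0],
  [1, [0, 0, 0], 0],
])

```text
t: 27.75
tool_pos: [593.1, -110.7, 276.0]
eef_rot: [-0.0, -0.094, 0.996, 0.0]
force: [-0.5, -0.9, 0.3]
finger_gap: 93.2
grip_force: 0.0
```

```bash
python3 - <<'E'
from plant import *
from fit import *
for j in range(4):
    c=read_camera("top");f=c["pixels"].astype(int)
    m=((f[...,0]>95)&(np.abs(f[...,0]-f[...,2])<45));w=np.zeros_like(m);w[195:245,104:160]=1
    k,l,st,ce=cv2.connectedComponentsWithStats((m&w).astype(np.uint8))
    print(read_state()["t"],[(int(st[i,4]),back(ce[i],c["K"],c["extrinsics"],24).round(1)[:2].tolist()) for i in range(1,k) if st[i,4]>30])
    if j<3: [read_camera("scene") for _ in range(5)]
E
```

```text
27.8 [(121, [453.5, 260.0]), (71, [426.8, 211.3]), (232, [392.4, 291.8]), (46, [368.1, 306.2])]
28.1 [(122, [453.5, 259.9]), (72, [427.0, 211.3]), (229, [392.3, 291.5]), (46, [368.1, 306.2])]
28.4 [(121, [453.5, 260.0]), (71, [426.8, 211.3]), (229, [392.4, 291.6]), (47, [368.5, 307.2])]
28.7 [(121, [453.5, 260.0]), (72, [427.0, 211.3]), (228, [392.4, 291.4]), (47, [368.0, 306.3])]
```

```bash
python3 -c "
from plant import *
print(sign_off())"
```

```text
the job is handed in; nothing more can be done
None
```

I handed the job in at about 29 s on the robot clock: the last pictures show all four balls at rest in the jar, and the scoop is back level on its mat with the gripper open and clear; the judge returned no verdict.

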